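Pack the last carton into the drawer tray and check the rim

TASK

Pack the carton that stands on end on the desk into the empty middle compartment of the black drawer tray, on its long narrow side, so that nothing stands above the tray's rim and it will slide back under the desk top. Lay it over onto that narrow side on the desk and let go of it first, then take it again from above and lower it in. Then feel for anything standing proud: lightly touch the rim of the tray's left end (the robot's left) with the fingertips, sweep them just above rim height along the middle of the open top, and touch the rim of the right end; leave everything else where it is.

Things in the scene. Friction and masses are not known exactly. Their poses are not given: they have to be found in the camera images.
- carton_center (a point): centre of the carton to pack: closed cardboard box, blank white labels on its broad faces, 62 x 42 x 110 mm, 0.15 to 0.3 kg, standing on end at the start. Its x axis runs along the 62 mm width, y along the 42 mm thickness (at the start roughly along the world's y), z along the 110 mm length. Narrow sides: the 42 x 110 mm faces, normal to x; lying on one it is 62 mm high
- tray: black plastic drawer tray, open at the top; it does not move. Origin at the centre of its underside; y along its length towards its left end as seen from the robot, x across it and away from the robot, z up. Inside 132 mm (x) by 292 mm (y); walls 4 mm; inner floor 10 mm and rim 80 mm above the desk; the lip makes the rim 10 mm wide: x from 66 to 76 mm, y from 146 to 156 mm on both sides
- tray_gap (a point): centre of the floor of the tray's empty middle compartment, 10 mm above the desk; axes as the tray's. The compartment is 132 mm (x) by 58 mm (y), between two cross dividers 3 mm thick whose tops are 36 mm above the desk. The carton fits in on its narrow side, its length along x; its top is then 8 mm below the rim
- tray_left_rim (a point): middle of the top of the rim at the tray's left end (+y), 80 mm above the desk
- tray_right_rim (a point): middle of the top of the rim at the tray's right end (-y), 80 mm above the desk
- roll1_center (a point): centre of a white paper roll (48 mm across, 57 mm high), standing in the tray's left compartment against the end wall; already packed
- roll2_center (a point): centre of a second roll like it, beside it; already packed
- inkpad_center (a point): centre of a flat metal ink pad, 90 x 52 x 17 mm, in the left compartment next to the divider; already packed
- calculator_center (a point): centre of a pocket calculator, 118 x 66 x 15 mm, flat in the right compartment next to the divider; already packed
- marker_center (a point): middle of a marker pen, 124 mm long, 18 mm thick, lying across the right compartment by the end wall; already packed
- mug: blue ceramic mug, 82 mm across, 96 mm high, beyond the work area; origin under its centre; leave alone
- phone: mobile phone, 150 x 72 x 9 mm, flat on the desk beyond the work area; origin under its centre; leave alone
- stapler: black stapler, 145 x 34 mm, about 60 mm high, beyond the work area; origin under its centre; leave alone
- terminal: grey card terminal, 165 x 78 mm, about 65 mm high, to the right; origin under its centre; leave alone
- pencup: dark metal pen cup, 80 mm across, 150 mm high with its pens, to the left; origin under its centre; leave alone
Mind the look-alikes: they are no part of the job. What is shaped like the part that bears inkpad_center but green is not meant. Leave any red look-alike of the part that bears roll1_center alone.

How it is judged:
On the way, in this order (a step that is already met when the one before it is completed fails the run):
1. the carton lies on a long narrow side on the desk, let go (angle between carton_center's own z axis and vertical between 1.4 and 1.74 rad and angle between carton_center's own y axis and vertical between 1.4 and 1.74 rad and height (world z) of carton_center below 0.037 m and contact force between the fingers and carton below 0.05 N), for 0.2 s.
2. the carton lies on its narrow side on the floor of the tray's middle compartment, let go (angle between carton_center's own z axis and vertical between 1.4 and 1.74 rad and angle between carton_center's own y axis and vertical between 1.4 and 1.74 rad and x of carton_center in the frame of tray between -0.016 and 0.016 m and y of carton_center in the frame of tray between -0.014 and 0.014 m and z of carton_center in the frame of tray below 0.047 m and contact force between the fingers and carton below 0.05 N), for 0.2 s.
3. the fingertips touch the rim of the tray's left end (y of the grasp point in the frame of tray between 0.125 and 0.18 m and x of the grasp point in the frame of tray between -0.05 and 0.05 m and z of the grasp point in the frame of tray below 0.122 m and contact force between the fingers and tray above 0.2 N).
4. sweeping low over the left compartment (y of the grasp point in the frame of tray between 0.03 and 0.11 m and x of the grasp point in the frame of tray between -0.05 and 0.05 m and z of the grasp point in the frame of tray below 0.122 m).
5. sweeping low over the carton (y of the grasp point in the frame of tray between -0.03 and 0.03 m and x of the grasp point in the frame of tray between -0.05 and 0.05 m and z of the grasp point in the frame of tray below 0.122 m).
6. sweeping low over the right compartment (y of the grasp point in the frame of tray between -0.11 and -0.03 m and x of the grasp point in the frame of tray between -0.05 and 0.05 m and z of the grasp point in the frame of tray below 0.122 m).
7. the fingertips touch the rim of the tray's right end (y of the grasp point in the frame of tray between -0.18 and -0.125 m and x of the grasp point in the frame of tray between -0.05 and 0.05 m and z of the grasp point in the frame of tray below 0.122 m and contact force between the fingers and tray above 0.2 N).
At the end, for the whole second after the job is handed in: The carton lies still, let go, on a narrow side on the floor of the middle compartment (within 16 mm along and 14 mm across of its centre, level to 10 degrees), below the rim; the packed things are still in the tray below its rim; the five bystanders are within 30 mm of their places (all of step 2 and linear speed of carton below 0.02 m/s and x of roll1_center in the frame of tray between -0.07 and 0.07 m and y of roll1_center in the frame of tray between -0.15 and 0.15 m and z of each of roll1_center, roll2_center in the frame of tray below 0.046 m and x of roll2_center in the frame of tray between -0.07 and 0.07 m and y of roll2_center in the frame of tray between -0.15 and 0.15 m and x of inkpad_center in the frame of tray between -0.07 and 0.07 m and y of inkpad_center in the frame of tray between -0.15 and 0.15 m and z of each of inkpad_center, calculator_center, marker_center in the frame of tray below 0.045 m and x of calculator_center in the frame of tray between -0.07 and 0.07 m and y of calculator_center in the frame of tray between -0.15 and 0.15 m and x of marker_center in the frame of tray between -0.07 and 0.07 m and y of marker_center in the frame of tray between -0.15 and 0.15 m and distance of each of mug, phone, stapler, terminal, pencup from where it was at the start of the episode below 0.03 m); the robot touches nothing.
It fails at once if a hard knock or press on the tray (over 80 N) (contact force between the fingers and tray above 80 N).
It fails at once if mug, phone, stapler, terminal or pen cup displaced by more than 30 mm (distance of any of mug, phone, stapler, terminal, pencup from where it was at the start of the episode above 0.03 m).
It also fails if it takes over 69 s, if anything falls off the work surface, if the arm or the gripper's body presses on something with over 40 N, if the wrist force passes 120 N, or if a joint passes its speed limit or range.

ROBOT

A 6-joint arm with a two-finger parallel gripper is mounted at the origin on the work surface. World frame = base frame: x ahead of the robot, y to its left, z up, the work surface at z = 0. Lengths are in m, angles in rad, forces in N, time in s.
With the tool pointing down it reaches from about 0.275 to 0.825 m from the base axis. Payload 5.2 kg.
Tool frame: the origin (TCP) lies at the very end of the fingers, on their centre line; the grasp point (between the pads) lies 19 mm behind it; z points along the fingers, y is the line along which they close (so a half turn about z gives the same grasp; the last joint's range is limited). The gripper opens to 93 mm and grips with 3 to 60 N. Pads are 15 mm wide; open, the fingers measure 128 mm over their backs; the gripper's body (75 mm by 188 mm) begins 65 mm behind the grasp point.
Start: joints at [-1.516, 0.259, 1.535, -0, 1.348, -0.203], TCP at [0.14, -0.532, 0.219] pointing down, gripper open.
Joint ranges: [-3.14, 3.14], [-0.91, 2.08], [0.19, 2.58], [-1.22, 4.36], [0.22, 2.71], [-3.12, 3.12]. Speed limits (rad/s): [2.57, 2.57, 3.14, 3.14, 3.14, 3.14].

INTERFACE

Orientations are given as [roll, pitch, yaw] about the fixed x, y, z axes, in that order (R = Rz(yaw) Ry(pitch) Rx(roll)).
In Python, from station import arm gives the robot as it stands. The module is installed in compiled form; this text tells all that it offers.
- The arm moves only by the tool arm_command, never from a script. Its argument "motion" is a list of rows, each a list of 2 entries, a list of its own where there are three numbers: the shift along the tool's x, y, z each as a share of 500 mm, from -1 to 1, then the turn, a rotation vector about the tool's x, y, z each as a share of 45 degrees, from -1 to 1. A call has 1 to 20 rows; each row is the pose to reach, as a shift and turn from the pose commanded when the call began, along the tool's axes at that moment; what a row does not reach only later rows make up. A row lasts 1/12 s, in which the tool goes at most 41.7 mm and 7.16 degrees, less where a joint would pass 70% of its speed; a pose out of reach is approached as far as the arm can. A call with a number of a shift or a turn outside -1 to 1 is refused whole. A call with a gripper value outside its range is refused whole. "gripper" is the opening, from 0 (shut) to 1 (fully open), set as the call begins (left out, the last holds). The fingers move at their own pace and stop on an object; "squeeze" is the grip in N (left out, the last holds). Time passes only in rows, so rows that repeat a pose let the fingers close. It gives the time, the measured TCP pose, the force, the opening and the grip force at its end, in the units of the state.
- arm.get_state(): the state, without advancing time (a new reading comes with each control period).
- arm.read_camera(name): name is "scene" or "top"; returns (picture, depth): 480x640x3 uint8, red, green, blue; 480x640 float32, m along the optical axis (not along the pixel's ray), 0 where there is no reading.
- arm.get_calibration(name): a dict with "vertical_fov" (degrees; the focal length in pixels is half the picture's height over the tangent of half this angle, whatever the lens; pixels are square), "cx", "cy" (the principal point, pixels), "k1" (the pictures are not rectified: a ray, as slopes to the right and down, at radius r is drawn at 1 + k1 r^2 times it, then the intrinsics apply), "R" (3x3) and "t" (3): a world point X has camera coordinates R X + t. Camera axes: x right, y down, z forward; pixel columns grow to the right and rows downward; lengths in m; the calibration is good to about 2 mm. A picture is of the moment at which its call begins. get_calibration takes no time and is no camera call.
- arm.sign_off(): hands the job in; it is judged then, once.
The state is a dict: "time": time; "joint_pos": joint angles; "joint_vel": joint speeds; "effort": joint torques, N m; "ee_pos": TCP position; "orientation": TCP orientation; "force": force on the tool from outside, world axes, zero at the start; "torque": the same for the moment, N m; "opening": finger opening in m; "gripper_force": force on a finger pad.
Only numpy, scipy, OpenCV 4.12 (cv2) and the standard library are available. Lean on these libraries where they do the work, as an engineer would, in place of code of your own. Each camera call takes 0.05 s, during which the arm holds its last target. There are 200 camera calls.

## Working session

There is one attempt and no reset: what is moved stays moved. The work goes in short steps, Python scripts to look and compute and a tool call to move; the robot and the scene stay as the last step left them, time stands still between calls to the robot, and variables do not carry over. Pictures are saved under pics/ and viewed, at most 10 in all, crops included, and the job is handed in when it is done.

Besides the shell and the picture viewer there is one more tool, called after "Request:" by a JSON object that holds its "fn" and its "kwargs". arm_command: Moves the arm, as the interface text tells. Shift numbers are shares of 500 mm and turn numbers shares of 45 degrees, none past 1 either way. Its arguments: {"type":"object","properties":{"motion":{"type":"array"},"gripper":{"type":"number"},"squeeze":{"type":"number"}},"required":["motion"]}

```bash
mkdir -p pics; cat > h.py <<'E'
import numpy as np, cv2
from station import arm
from scipy.spatial.transform import Rotation as Ro
def cam(n):
    c=arm.get_calibration(n); f=240/np.tan(np.radians(c['vertical_fov']/2))
    K=np.array([[f,0,c['cx']],[0,f,c['cy']],[0,0,1.]]); return c,K,np.array(c['R']),np.array(c['t'])
def und(n,uv):
    c,K,R,t=cam(n)
    return cv2.undistortPoints(np.array(uv,float).reshape(-1,1,2),K,np.array([c['k1'],0,0,0,0.]),).reshape(-1,2)
def plane(n,uv,z):
    c,K,R,t=cam(n); s=und(n,uv); d=np.c_[s,np.ones(len(s))]@R; o=-R.T@t
    return o+d*((z-o[2])/d[:,2])[:,None]
def pts(n,uv,depth):
    c,K,R,t=cam(n); s=und(n,uv); uv=np.array(uv).astype(int); z=depth[uv[:,1],uv[:,0]]
    return (np.c_[s,np.ones(len(s))]*z[:,None]-t)@R
def allpts(n,depth):
    v,u=np.mgrid[:480,:640]; return pts(n,np.c_[u.ravel(),v.ravel()],depth).reshape(480,640,3)
def st():
    s=arm.get_state(); print('t',round(s['time'],2),'p',np.round(s['ee_pos'],4),'rpy',np.round(s['orientation'],3),'F',np.round(s['force'],1),'op',round(s['opening'],4),'g',round(s['gripper_force'],2)); return s
E
python3 - <<'E'
from h import *
s=st()
for n in('scene','top'):
    p,d=arm.read_camera(n); np.savez('a_'+n,p=p,d=d); cv2.imwrite(f'pics/a_{n}.png',p[...,::-1]); c,K,R,t=cam(n); print(n,K[0,0],c['k1'],-R.T@t)
E
```

```text
t 0.0 p [ 0.1402 -0.5313  0.2178] rpy [-3.14  -0.     0.258] F [0.2 0.8 0.2] op 0.0932 g 0.0
scene 577.7861486043186 -0.183560729258713 [ 1.38874848 -0.39175869  1.64126873]
top 452.4518677963712 -0.10381369984816992 [0.36384572 0.0317815  1.17516754]
```

View pics/a_scene.png

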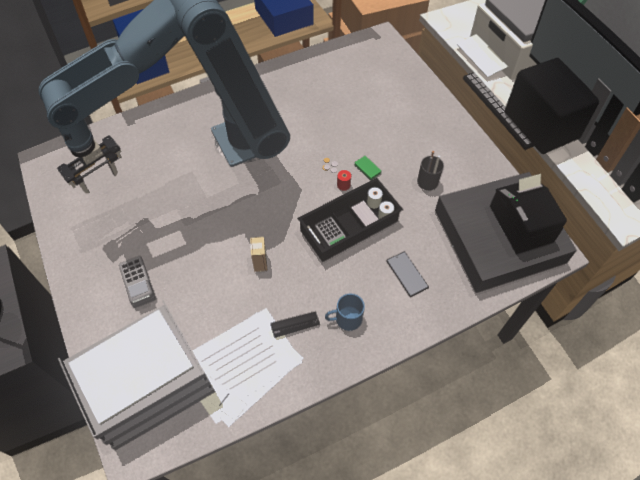

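View pics/a_top.png

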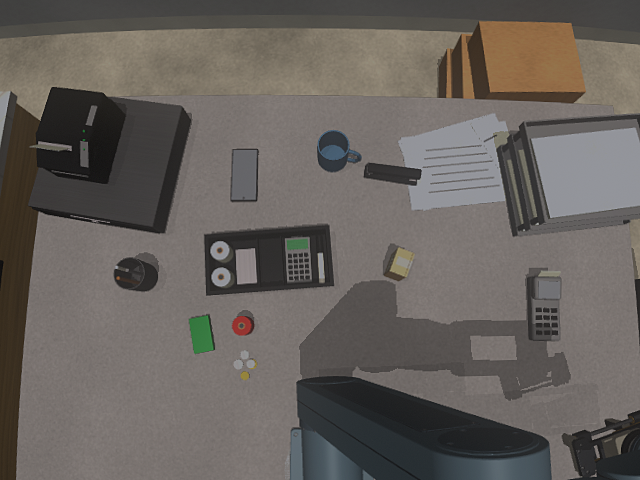

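The top view shows the carton standing at about (400,263). The tray is at (205–333, 225–295) with its middle compartment empty at about (271,260). The red roll (242,325) and green pad (201,334) are look-alikes outside the tray, so I leave them. The packed ones are the white rolls at (220,251) and (221,277) and the pale pad at (246,266).

```bash
python3 - <<'E'
from h import *
z=np.load('a_top.npz');p,d=z['p'],z['d']
P=allpts('top',d)
def rect(m,name):
    q=P[m]; r=cv2.minAreaRect((q[:,:2]*1000).astype(np.float32)); print(name,len(q),np.round(r[0],1),np.round(r[1],1),round(r[2],1),'zmed',np.median(q[:,2]).round(4)); return r
win=np.zeros(d.shape,bool)
w=win.copy(); w[235:290,375:425]=1
m=w&(P[...,2]>.1)&(P[...,2]<.125); rect(m,'carton top')
r=cv2.minAreaRect(np.argwhere(m)[:,::-1].astype(np.float32)); c=cv2.boxPoints(r)
print(np.round(plane('top',c,.11),4)*1000)
w=win.copy(); w[215:305,195:345]=1
m=w&(P[...,2]>.072)&(P[...,2]<.09); rect(m,'rim depth')
r=cv2.minAreaRect(np.argwhere(m)[:,::-1].astype(np.float32)); c=cv2.boxPoints(r); X=plane('top',c,.08)
print(np.round(X*1000,1),X.mean(0))
# scene check
z=np.load('a_scene.npz');P=allpts('scene',z['d'])
w=win.copy(); w[225:280,235:280]=1; m=w&(P[...,2]>.104)&(P[...,2]<.125); rect(m,'sc carton top')
w=win.copy(); w[170:270,290:410]=1; m=w&(P[...,2]>.073)&(P[...,2]<.09); rect(m,'sc rim')
print('desk z',np.median(P[200:220,200:215,2]))
a=cv2.resize(p[215:305,190:430],None,fx=3.3,fy=3.3,interpolation=cv2.INTER_CUBIC)[...,::-1]
b=cv2.resize(z['p'][160:280,220:420],(500,300),interpolation=cv2.INTER_CUBIC)[...,::-1]
o=np.zeros((600,800,3),np.uint8);o[:a.shape[0],:a.shape[1]]=a[:,:800];o[300:600,:500]=b;cv2.imwrite('pics/b.png',o)
E
```

```text
carton top 468 [ 509.6 -160. ] [42.8 62.3] 69.6 zmed 0.1104
[[ 486.4 -127.5  110. ]
 [ 546.4 -150.3  110. ]
 [ 531.4 -192.   110. ]
 [ 471.5 -168.8  110. ]]
rim depth 1636 [515.5 163.5] [153.8 312.3] 5.4 zmed 0.0806
[[576.5 332.   80. ]
 [605.8  14.6  80. ]
 [453.4   1.5  80. ]
 [424.2 311.2  80. ]] [0.51497196 0.16482591 0.08      ]
sc carton top 234 [ 513.  -164.7] [43.3 68.1] 71.4 zmed 0.109
sc rim 789 [517.  159.9] [157.9 316.9] 5.6 zmed 0.0785
desk z -0.0012069187743125554
```

View pics/b.png

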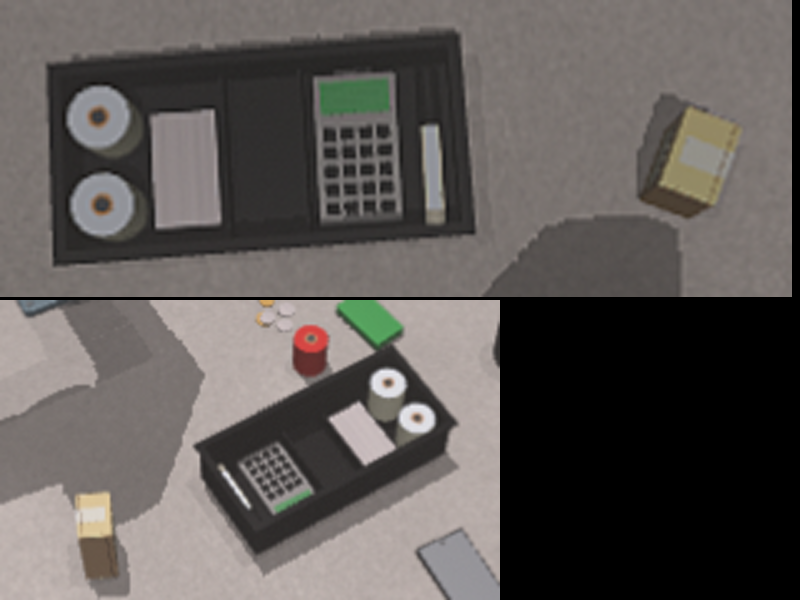

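```bash
cat >> h.py <<'E'
def go(g,yaw,tilt,off=.019,cur=None):
    """shares to bring the point `off` behind TCP to g, tool x at yaw (deg), tilted by tilt (deg) about tool y"""
    if cur is None:
        s=arm.get_state(); cur=(np.array(s['ee_pos']),Ro.from_euler('xyz',s['orientation']))
    T=Ro.from_euler('z',yaw,degrees=True)*Ro.from_euler('x',np.pi)*Ro.from_euler('y',tilt,degrees=True)
    p=np.array(g)+off*T.apply([0,0,-1.])
    print('shift',np.round(cur[1].inv().apply(p-cur[0])/.5,4),'turn',np.round(np.degrees((cur[1].inv()*T).as_rotvec())/45,4),'tcp',np.round(p,4))
    return p,T
E
python3 - <<'E'
from h import *
c=go([.5095,-.160,.23],-20.6,-45)
c=go([.5095,-.160,.077],-20.6,-45,cur=c)
E
```

```text
shift [ 0.9254 -0.5143 -0.0499] turn [ 0.3064 -0.9672  0.7455] tcp [ 0.5221 -0.1647  0.2434]
shift [ 0.2164 -0.      0.2164] turn [0. 0. 0.] tcp [ 0.5221 -0.1647  0.0904]
```

Request:
{"fn": "arm_command", "kwargs": {"motion": [[[0.925,-0.514,-0.05],[0.306,-0.967,0.746]],[[0.925,-0.514,-0.05],[0.306,-0.967,0.746]],[[0.925,-0.514,-0.05],[0.306,-0.967,0.746]],[[0.925,-0.514,-0.05],[0.306,-0.967,0.746]],[[0.925,-0.514,-0.05],[0.306,-0.967,0.746]],[[0.925,-0.514,-0.05],[0.306,-0.967,0.746]],[[0.925,-0.514,-0.05],[0.306,-0.967,0.746]],[[0.925,-0.514,-0.05],[0.306,-0.967,0.746]],[[0.925,-0.514,-0.05],[0.306,-0.967,0.746]],[[0.925,-0.514,-0.05],[0.306,-0.967,0.746]],[[0.925,-0.514,-0.05],[0.306,-0.967,0.746]],[[0.925,-0.514,-0.05],[0.306,-0.967,0.746]],[[0.925,-0.514,-0.05],[0.306,-0.967,0.746]],[[0.925,-0.514,-0.05],[0.306,-0.967,0.746]],[[0.925,-0.514,-0.05],[0.306,-0.967,0.746]],[[0.925,-0.514,-0.05],[0.306,-0.967,0.746]],[[0.925,-0.514,-0.05],[0.306,-0.967,0.746]],[[0.925,-0.514,-0.05],[0.306,-0.967,0.746]],[[0.925,-0.514,-0.05],[0.306,-0.967,0.746]],[[0.925,-0.514,-0.05],[0.306,-0.967,0.746]]], "gripper": 1}}

```text
time: 1.77
ee_pos: [0.5213, -0.1665, 0.244]
orientation: [3.139, 0.784, -0.364]
force: [0.0, 0.5, -1.2]
opening: 0.093
gripper_force: 0.0
```

```bash
python3 - <<'E'
from h import *
s=st(); print(np.round(s['joint_pos'],2))
c=go([.5095,-.160,.077],-20.6,-45)
p,d=arm.read_camera('scene'); cv2.imwrite('pics/c.png',cv2.resize(p[60:300,120:420],(750,600))[...,::-1])
E
```

```text
t 1.77 p [ 0.5213 -0.1665  0.244 ] rpy [ 3.139  0.784 -0.364] F [ 0.   0.5 -1.2] op 0.093 g 0.0
[-0.46  0.79  0.86 -0.1   2.27  1.44]
shift [ 0.2171 -0.0045  0.2172] turn [-0.0002 -0.0013 -0.0039] tcp [ 0.5221 -0.1647  0.0904]
```

View pics/c.png

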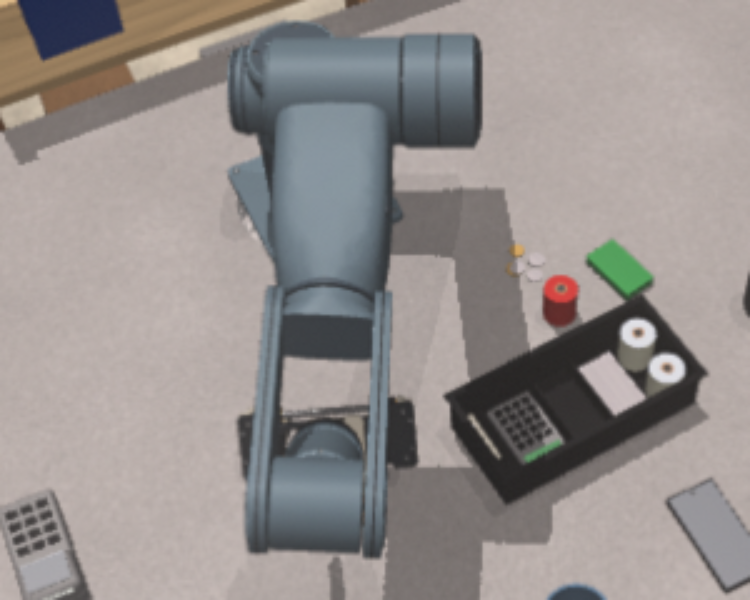

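The arm is over the carton with the tool tilted 45° inward, and nothing near it is in contact. The tray is at the right of the crop (450–705, 295–500), undisturbed. Next I descend and grip.

Request:
{"fn": "arm_command", "kwargs": {"motion": [[[0.03,-0.004,0.03],[0,0,0]],[[0.06,-0.004,0.06],[0,0,0]],[[0.1,-0.004,0.1],[0,0,0]],[[0.14,-0.004,0.14],[0,0,0]],[[0.17,-0.004,0.17],[0,0,0]],[[0.195,-0.004,0.195],[0,0,0]],[[0.21,-0.004,0.21],[0,0,0]],[[0.217,-0.004,0.217],[0,0,0]],[[0.217,-0.004,0.217],[0,0,0]],[[0.217,-0.004,0.217],[0,0,0]]]}}

```text
time: 2.65
ee_pos: [0.5229, -0.1642, 0.091]
orientation: [3.139, 0.784, -0.362]
force: [0.5, -0.1, 0.2]
opening: 0.0926
gripper_force: 0.0
```

Request:
{"fn": "arm_command", "kwargs": {"motion": [[[0,0,0],[0,0,0]],[[0,0,0],[0,0,0]],[[0,0,0],[0,0,0]],[[0,0,0],[0,0,0]],[[0,0,0],[0,0,0]],[[0,0,0],[0,0,0]],[[0,0,0],[0,0,0]],[[0,0,0],[0,0,0]],[[0,0,0],[0,0,0]],[[0,0,0],[0,0,0]],[[0,0,0],[0,0,0]],[[0,0,0],[0,0,0]]], "gripper": 0, "squeeze": 20}}

```text
time: 3.65
ee_pos: [0.5227, -0.1639, 0.0902]
orientation: [3.139, 0.784, -0.362]
force: [-0.6, 0.1, 0.3]
opening: 0.0419
gripper_force: 20.0
```

```bash
python3 - <<'E'
from h import *
s=st(); print(np.round(s['joint_pos'],2))
# lift 60mm straight
R=Ro.from_euler('xyz',s['orientation']); print('grasp',s['ee_pos']-.019*R.apply([0,0,1]),'lift60',R.inv().apply([0,0,.06])/.5)
E
```

```text
t 3.65 p [ 0.5227 -0.1639  0.0902] rpy [ 3.139  0.784 -0.362] F [-0.6  0.1  0.3] op 0.0419 g 19.98
[-0.46  0.9   1.02 -0.08  2.    1.47]
grasp [ 0.53526015 -0.16859662  0.10362517] lift60 [-0.08477297  0.00023119 -0.08493227]
```

The sign of the TCP offset in my helper was wrong, so the grip is about 27 mm too high, near the carton's top corner. I'll open, advance along the tool axis and regrip.

Request:
{"fn": "arm_command", "kwargs": {"motion": [[[0,0,0],[0,0,0]],[[0,0,0],[0,0,0]],[[0,0,0],[0,0,0]],[[0,0,0],[0,0,0]],[[0,0,0.02],[0,0,0]],[[0,0,0.04],[0,0,0]],[[0,0,0.06],[0,0,0]],[[0,0,0.076],[0,0,0]],[[0,0,0.076],[0,0,0]],[[0,0,0.076],[0,0,0]]], "gripper": 0.7}}

```text
time: 4.48
ee_pos: [0.4974, -0.1543, 0.0633]
orientation: [3.139, 0.785, -0.362]
force: [0.7, 0.8, 0.8]
opening: 0.0651
gripper_force: 0.0
```

Request:
{"fn": "arm_command", "kwargs": {"motion": [[[0,0,0],[0,0,0]],[[0,0,0],[0,0,0]],[[0,0,0],[0,0,0]],[[0,0,0],[0,0,0]],[[0,0,0],[0,0,0]],[[0,0,0],[0,0,0]],[[0,0,0],[0,0,0]],[[0,0,0],[0,0,0]]], "gripper": 0, "squeeze": 20}}

```text
time: 5.15
ee_pos: [0.4978, -0.1546, 0.0635]
orientation: [3.139, 0.784, -0.362]
force: [1.8, -1.1, 1.4]
opening: 0.0419
gripper_force: 20.0
```

```bash
sed -i 's/T.apply(\[0,0,-1.\])/T.apply([0,0,1.])/' h.py; python3 - <<'E'
from h import *
s=st(); R=Ro.from_euler('xyz',s['orientation']); G=s['ee_pos']-.019*R.apply([0,0,1]); print('grasp',G)
cur=(np.array(s['ee_pos']),R)
c=go(G+[0,0,.06],-20.7,-45,cur=cur)
c=go(G+[0,0,.06],-20.7,0)
cc=go(G+[0,0,.06],-20.7,45,cur=c)
print('final'); c=go([G[0],G[1],.036],-20.7,45,cur=c)
E
```

```text
t 5.15 p [ 0.4978 -0.1546  0.0635] rpy [ 3.139  0.784 -0.362] F [ 1.8 -1.1  1.4] op 0.0419 g 19.99
grasp [ 0.51035482 -0.15933021  0.07694108]
shift [-0.0848  0.0001 -0.085 ] turn [ 0.0031 -0.0022 -0.0005] tcp [ 0.4978 -0.1546  0.1235]
shift [-0.0579  0.0002 -0.0961] turn [3.200e-03 9.978e-01 7.000e-04] tcp [ 0.5104 -0.1593  0.1179]
shift [ 0.0269  0.     -0.0111] turn [ 0.  1. -0.] tcp [ 0.5229 -0.1641  0.1235]
final
shift [ 0.0269 -0.      0.1908] turn [ 0.  1. -0.] tcp [ 0.5229 -0.1641  0.0226]
```

Request:
{"fn": "arm_command", "kwargs": {"motion": [[[-0.03,0,-0.03],[0,0,0]],[[-0.06,0,-0.06],[0,0,0]],[[-0.085,0,-0.085],[0,0,0]],[[-0.08,0,-0.087],[0,0.14,0]],[[-0.077,0,-0.089],[0,0.28,0]],[[-0.073,0,-0.091],[0,0.42,0]],[[-0.07,0,-0.093],[0,0.56,0]],[[-0.066,0,-0.095],[0,0.7,0]],[[-0.062,0,-0.096],[0,0.85,0]],[[-0.058,0,-0.096],[0.003,0.998,0]],[[-0.058,0,-0.096],[0.003,0.998,0]]]}}

```text
time: 6.07
ee_pos: [0.5043, -0.1555, 0.1164]
orientation: [-3.14, 0.004, -0.36]
force: [-1.8, 0.8, -2.7]
opening: 0.0421
gripper_force: 20.0
```

Request:
{"fn": "arm_command", "kwargs": {"motion": [[[0.004,0,0],[0,0.14,0]],[[0.008,0,-0.001],[0,0.28,0]],[[0.012,0,-0.002],[0,0.42,0]],[[0.015,0,-0.004],[0,0.56,0]],[[0.019,0,-0.006],[0,0.7,0]],[[0.023,0,-0.009],[0,0.85,0]],[[0.027,0,-0.011],[0,1,0]],[[0.027,0,-0.011],[0,1,0]],[[0.027,0,0.03],[0,1,0]],[[0.027,0,0.07],[0,1,0]],[[0.027,0,0.11],[0,1,0]],[[0.027,0,0.14],[0,1,0]],[[0.027,0,0.15],[0,1,0]],[[0.027,0,0.15],[0,1,0]],[[0.027,0,0.15],[0,1,0]]]}}

```text
time: 7.32
ee_pos: [0.5531, -0.1246, 0.0923]
orientation: [-3.029, -0.779, -0.373]
force: [1.7, -0.0, -1.9]
opening: 0.0422
gripper_force: 20.0
```

```bash
python3 - <<'E'
from h import *
s=st(); R=Ro.from_euler('xyz',s['orientation']); G=s['ee_pos']-.019*R.apply([0,0,1]); print('grasp',G,np.round(s['joint_pos'],2))
p,d=arm.read_camera('scene'); P=allpts('scene',d); cv2.imwrite('pics/d.png',cv2.resize(p[140:320,180:420],(800,600))[...,::-1])
go([G[0],G[1],.032],-20.7,45)
E
```

```text
t 7.32 p [ 0.5531 -0.1246  0.0923] rpy [-3.029 -0.779 -0.373] F [ 1.7 -0.  -1.9] op 0.0422 g 19.99
grasp [ 0.53995089 -0.12179538  0.10577352] [-0.6   0.21  2.37  2.16  0.33 -0.78]
shift [-0.0997  0.0141  0.1036] turn [-0.1296  0.0098 -0.0129] tcp [ 0.5525 -0.1265  0.0186]
```

View pics/d.png

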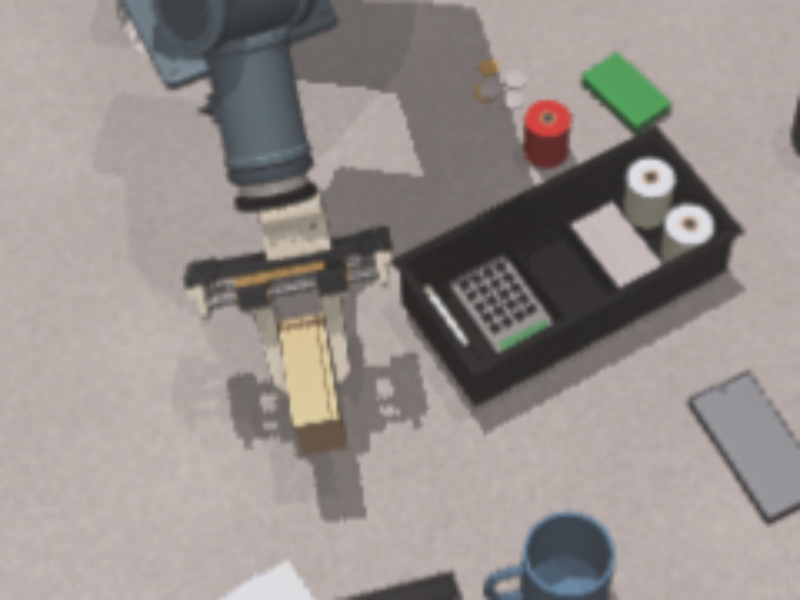

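The carton is gripped and nearly level, with its near end at (305,320) and far end at (320,450). The wrist is close to its fold limit, so 45° outward isn't cleanly reachable at this radius. I'll fit a simple planar kinematic model to find a radius where it is.

```bash
python3 - <<'E'
from h import *
from scipy.optimize import least_squares
D=[(.5495,.2178,.259,1.535,1.348,.5495),(.5473,.244,.79,.86,2.27,0),(.5478,.0902,.9,1.02,2.0,0)]
def fk(x,q2,q3,q5):
    a,b,c=q2,q2+q3,q2+q3+q5
    return x[0]*np.sin(a)+x[1]*np.sin(b)+x[2]*np.sin(c)+x[4], x[3]+x[0]*np.cos(a)+x[1]*np.cos(b)+x[2]*np.cos(c)
def res(x):
    o=[]
    for r,z,q2,q3,q5,_ in D:
        rr=np.sqrt(r*r-.11**2); f=fk(x,q2,q3,q5); o+=[f[0]-rr,f[1]-z]
    return np.r_[o,.02*(x-[.4,.38,.25,.3,0])]
s=least_squares(res,[.4,.38,.25,.3,0]); x=s.x; print(x,s.cost,s.fun[:6])
from scipy.optimize import fsolve
for tilt in(20,30,40,45):
  for r in(.52,.56,.6,.64,.68,.72):
    c=np.pi-np.radians(tilt)
    rt,zt=np.sqrt(r*r-.11**2),.03
    w=np.array([rt-x[2]*np.sin(c)-x[4],zt-x[2]*np.cos(c)-x[3]]); L=np.hypot(*w)
    q3=np.arccos((L*L-x[0]**2-x[1]**2)/(2*x[0]*x[1])); q2=np.arctan2(w[0],w[1])-np.arctan2(x[1]*np.sin(q3),x[0]+x[1]*np.cos(q3))
    print(tilt,r,np.round([q2,q3,c-q2-q3],2))
z=np.load('a_top.npz')
print('stapler',plane('top',[(365,170),(421,184),(405,210),(500,200)],.0))
E
```

```text
[ 0.46749963  0.44380999  0.32186382  0.18197099 -0.01566388] 3.7188882050322556e-05 [-0.00163867 -0.00402542 -0.0032826   0.00272621  0.00492753  0.00134642]
20 0.52 [0.2  2.13 0.46]
20 0.56 [0.28 2.04 0.48]
20 0.6 [0.35 1.93 0.51]
20 0.64 [0.42 1.83 0.55]
20 0.68 [0.49 1.72 0.59]
20 0.72 [0.56 1.6  0.63]
30 0.52 [0.15 2.27 0.19]
30 0.56 [0.23 2.18 0.21]
30 0.6 [0.3  2.08 0.24]
30 0.64 [0.37 1.98 0.27]
30 0.68 [0.43 1.87 0.31]
30 0.72 [0.5  1.76 0.36]
40 0.52 [ 0.15  2.4  -0.1 ]
40 0.56 [ 0.22  2.31 -0.08]
40 0.6 [ 0.28  2.21 -0.05]
40 0.64 [ 0.35  2.11 -0.02]
40 0.68 [0.41 2.01 0.02]
40 0.72 [0.48 1.9  0.06]
45 0.52 [ 0.16  2.46 -0.27]
45 0.56 [ 0.23  2.37 -0.24]
45 0.6 [ 0.29  2.27 -0.21]
45 0.64 [ 0.36  2.17 -0.17]
45 0.68 [ 0.42  2.07 -0.13]
45 0.72 [ 0.48  1.97 -0.09]
stapler [[ 0.77449587 -0.08349147  0.        ]
 [ 0.73724965 -0.23583352  0.        ]
 [ 0.66369704 -0.19027232  0.        ]
 [ 0.69635648 -0.45293326  0.        ]]
```

```bash
python3 - <<'E'
from h import *
s=st(); go([.52,-.18,.11],-20.7,50)
E
```

```text
t 7.37 p [ 0.5519 -0.125   0.0908] rpy [-3.03  -0.777 -0.375] F [-2.2 -0.5 -4.2] op 0.0417 g 19.99
shift [ 0.0169  0.1243 -0.0169] turn [-0.1289  0.1209 -0.0185] tcp [ 0.5336 -0.1851  0.0978]
```

Request:
{"fn": "arm_command", "kwargs": {"motion": [[[0.003,0.02,-0.003],[-0.02,0.02,0]],[[0.006,0.04,-0.006],[-0.04,0.04,0]],[[0.009,0.06,-0.009],[-0.06,0.06,-0.01]],[[0.011,0.08,-0.011],[-0.08,0.08,-0.01]],[[0.014,0.1,-0.014],[-0.1,0.1,-0.01]],[[0.017,0.124,-0.017],[-0.129,0.121,-0.018]],[[0.017,0.124,-0.017],[-0.129,0.121,-0.018]],[[0.017,0.124,-0.017],[-0.129,0.121,-0.018]],[[0.017,0.124,-0.017],[-0.129,0.121,-0.018]],[[0.017,0.124,-0.017],[-0.129,0.121,-0.018]]]}}

```text
time: 8.2
ee_pos: [0.5324, -0.1837, 0.0988]
orientation: [-3.141, -0.87, -0.36]
force: [-0.0, -0.2, -1.6]
opening: 0.0417
gripper_force: 20.0
```

```bash
python3 - <<'E'
from h import *
s=st(); print(np.round(s['joint_pos'],2)); go([.52,-.18,.11],-20.7,50)
E
```

```text
t 8.2 p [ 0.5324 -0.1837  0.0988] rpy [-3.141 -0.87  -0.36 ] F [-0.  -0.2 -1.6] op 0.0417 g 19.99
[-0.71  0.23  2.44  2.5   0.45 -1.2 ]
shift [0.0006 0.0018 0.0038] turn [-0.0025  0.0038  0.0013] tcp [ 0.5336 -0.1851  0.0978]
```

```bash
python3 - <<'E'
from h import *
c=go([.535,-.186,.08],-20.7,46); 
c=go([.54,-.188,.034],-20.7,46); 
E
```

```text
shift [-0.027   0.0025  0.0671] turn [-0.0025 -0.0851  0.0014] tcp [ 0.5478 -0.1908  0.0668]
shift [-0.0904  0.0028  0.1347] turn [-0.0025 -0.0851  0.0014] tcp [ 0.5528 -0.1928  0.0208]
```

Request:
{"fn": "arm_command", "kwargs": {"motion": [[[-0.01,0.001,0.02],[0,-0.02,0]],[[-0.02,0.001,0.04],[0,-0.04,0]],[[-0.027,0.002,0.067],[0,-0.06,0]],[[-0.04,0.002,0.08],[0,-0.085,0]],[[-0.055,0.002,0.095],[0,-0.085,0]],[[-0.065,0.002,0.106],[0,-0.085,0]],[[-0.075,0.002,0.117],[0,-0.085,0]],[[-0.083,0.002,0.127],[0,-0.085,0]],[[-0.088,0.003,0.132],[0,-0.085,0]],[[-0.09,0.003,0.135],[0,-0.085,0]],[[-0.09,0.003,0.135],[0,-0.085,0]],[[-0.09,0.003,0.135],[0,-0.085,0]],[[-0.09,0.003,0.135],[0,-0.085,0]]]}}

```text
time: 9.28
ee_pos: [0.5521, -0.1933, 0.0209]
orientation: [3.141, -0.803, -0.36]
force: [0.9, -0.3, -2.6]
opening: 0.0424
gripper_force: 20.0
```

```bash
python3 - <<'E'
from h import *
s=st(); print(np.round(s['joint_pos'],2)); R=Ro.from_euler('xyz',s['orientation']); G=s['ee_pos']-.019*R.apply([0,0,1]); print('grasp',G)
p,d=arm.read_camera('scene'); cv2.imwrite('pics/e.png',cv2.resize(p[180:320,200:340],(600,600),interpolation=cv2.INTER_CUBIC)[...,::-1])
go([G[0],G[1],.0325],-20.7,45.5)
E
```

```text
t 9.28 p [ 0.5521 -0.1933  0.0209] rpy [ 3.141 -0.803 -0.36 ] F [ 0.9 -0.3 -2.6] op 0.0424 g 19.99
[-0.67  0.46  2.39  2.69  0.53 -1.4 ]
grasp [ 0.53930609 -0.18848109  0.03407645]
shift [-0.0028 -0.      0.0022] turn [-0.0005 -0.011   0.0009] tcp [ 0.552  -0.1933  0.0192]
```

View pics/e.png

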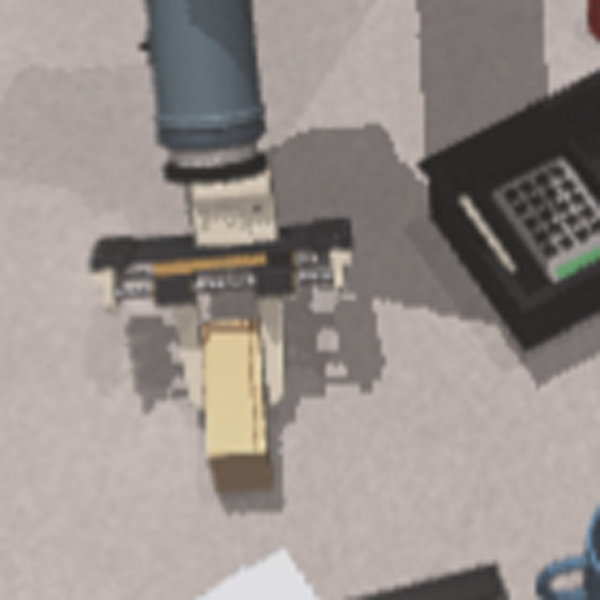

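The carton is level and just above the desk, from (230,330) to (240,490), clear of the tray. I'll lower it a touch, release, and back off along the tool axis.

Request:
{"fn": "arm_command", "kwargs": {"motion": [[[-0.001,0,0.001],[0,-0.01,0]],[[-0.003,0,0.002],[0,-0.011,0]],[[-0.003,0,0.002],[0,-0.011,0]]]}}

```text
time: 9.58
ee_pos: [0.5518, -0.1933, 0.0189]
orientation: [3.141, -0.794, -0.36]
force: [-0.9, -0.8, -2.5]
opening: 0.0422
gripper_force: 20.0
```

Request:
{"fn": "arm_command", "kwargs": {"motion": [[[0,0,0],[0,0,0]],[[0,0,0],[0,0,0]],[[0,0,0],[0,0,0]],[[0,0,0],[0,0,0]],[[0,0,0],[0,0,0]],[[0,0,0],[0,0,0]],[[0,0,-0.03],[0,0,0]],[[0,0,-0.08],[0,0,0]],[[0,0,-0.14],[0,0,0]],[[0,0,-0.2],[0,0,0]],[[0,0,-0.26],[0,0,0]],[[0,0,-0.32],[0,0,0]],[[0,0,-0.32],[0,0,0]],[[0,0,-0.32],[0,0,0]]], "gripper": 0.9}}

```text
time: 10.75
ee_pos: [0.444, -0.1525, 0.132]
orientation: [3.139, -0.795, -0.359]
force: [0.7, -0.3, 0.4]
opening: 0.0838
gripper_force: 0.0
```

```bash
python3 - <<'E'
from h import *
s=st(); print(np.round(s['joint_pos'],2))
for n in('scene','top'):
    p,d=arm.read_camera(n); P=allpts(n,d)
    q=P.reshape(-1,3); m=(abs(q[:,0]-.56)<.1)&(abs(q[:,1]+.19)<.08)&(q[:,2]>.052)&(q[:,2]<.072)
    if m.sum()>20:
        r=cv2.minAreaRect((q[m][:,:2]*1000).astype(np.float32)); print(n,m.sum(),r,np.median(q[m][:,2]))
    cv2.imwrite(f'pics/f_{n}.png',p[...,::-1])
E
```

```text
t 10.75 p [ 0.444  -0.1525  0.132 ] rpy [ 3.139 -0.795 -0.359] F [ 0.7 -0.3  0.4] op 0.0838 g 0.0
[-0.85 -0.1   2.54  1.66  0.34 -0.45]
scene 443 ((561.3779296875, -199.5653839111328), (42.68302917480469, 113.45977783203125), 69.25589752197266) 0.06012901651527346
top 705 ((558.0194091796875, -194.61007690429688), (40.9709587097168, 109.6451187133789), 69.26416778564453) 0.06231986096554812
```

Both views agree. The carton lies on its narrow side at (0.559, −0.196) with its top at 0.061 and its long axis at −20.7°. It has been released.

```bash
python3 - <<'E'
from h import *
c=go([.52,-.18,.2],-20.7,2,off=0)
E
```

```text
shift [ 0.2092 -0.0022  0.0194] turn [ 0.002  -0.9688  0.002 ] tcp [ 0.52 -0.18  0.2 ]
```

Request:
{"fn": "arm_command", "kwargs": {"motion": [[[0.03,0,-0.03],[0,-0.06,0]],[[0.06,0,-0.06],[0,-0.12,0]],[[0.08,0,-0.06],[0,-0.2,0]],[[0.1,0,-0.05],[0,-0.3,0]],[[0.12,0,-0.04],[0,-0.4,0]],[[0.14,0,-0.03],[0,-0.5,0]],[[0.16,0,-0.02],[0,-0.6,0]],[[0.18,0,0],[0,-0.7,0]],[[0.2,0,0.01],[0,-0.8,0]],[[0.209,0,0.019],[0,-0.9,0]],[[0.209,0,0.019],[0,-0.969,0]],[[0.209,0,0.019],[0,-0.969,0]],[[0.209,0,0.019],[0,-0.969,0]],[[0.209,0,0.019],[0,-0.969,0]],[[0.209,0,0.019],[0,-0.969,0]]]}}

```text
time: 12.1
ee_pos: [0.5194, -0.1799, 0.1971]
orientation: [-3.139, -0.031, -0.359]
force: [-1.5, -0.4, 0.4]
opening: 0.0833
gripper_force: 0.0
```

```bash
python3 - <<'E'
from h import *
s=st(); print(np.round(s['joint_pos'],2))
c=go([.5595,-.196,.11],-20.7,0,off=0)
c=go([.5595,-.196,.036],-20.7,0,off=0)
E
```

```text
t 12.1 p [ 0.5194 -0.1799  0.1971] rpy [-3.139 -0.031 -0.359] F [-1.5 -0.4  0.4] op 0.0833 g 0.0
[-0.54  0.25  1.6   0.01  1.26  1.39]
shift [0.081  0.0024 0.1769] turn [-0.0031 -0.0396  0.0031] tcp [ 0.5595 -0.196   0.11  ]
shift [0.0764 0.0028 0.3248] turn [-0.0031 -0.0396  0.0031] tcp [ 0.5595 -0.196   0.036 ]
```

Request:
{"fn": "arm_command", "kwargs": {"motion": [[[0.04,0.001,0.05],[0,-0.02,0]],[[0.08,0.002,0.11],[-0.003,-0.04,0.003]],[[0.08,0.002,0.16],[-0.003,-0.04,0.003]],[[0.079,0.002,0.2],[-0.003,-0.04,0.003]],[[0.078,0.002,0.24],[-0.003,-0.04,0.003]],[[0.077,0.003,0.28],[-0.003,-0.04,0.003]],[[0.076,0.003,0.31],[-0.003,-0.04,0.003]],[[0.076,0.003,0.325],[-0.003,-0.04,0.003]],[[0.076,0.003,0.325],[-0.003,-0.04,0.003]],[[0.076,0.003,0.325],[-0.003,-0.04,0.003]]]}}

```text
time: 12.93
ee_pos: [0.5593, -0.1976, 0.0382]
orientation: [3.14, -0.002, -0.363]
force: [-1.0, 0.3, 0.0]
opening: 0.084
gripper_force: 0.0
```

Request:
{"fn": "arm_command", "kwargs": {"motion": [[[0,0,0],[0,0,0]],[[0,0,0],[0,0,0]],[[0,0,0],[0,0,0]],[[0,0,0],[0,0,0]],[[0,0,0],[0,0,0]],[[0,0,0],[0,0,0]],[[0,0,0],[0,0,0]],[[0,0,0],[0,0,0]],[[0,0,0],[0,0,0]],[[0,0,0],[0,0,0]]], "gripper": 0, "squeeze": 25}}

```text
time: 13.77
ee_pos: [0.5599, -0.1977, 0.0376]
orientation: [3.139, -0.001, -0.363]
force: [1.2, 1.1, 1.3]
opening: 0.042
gripper_force: 25.0
```

```bash
python3 - <<'E'
from h import *
s=st()
c=go([.5595,-.196,.18],-20.7,0,off=0)
c=go([.515,.164,.18],5.4,0,off=0)
E
```

```text
t 13.77 p [ 0.5599 -0.1977  0.0376] rpy [ 3.139e+00 -1.000e-03 -3.630e-01] F [1.2 1.1 1.3] op 0.042 g 25.0
shift [-0.0017 -0.0022 -0.2847] turn [ 0.0028 -0.0013 -0.0021] tcp [ 0.5595 -0.196   0.18  ]
shift [-0.3405 -0.6437 -0.2865] turn [ 0.003  -0.0007 -0.5821] tcp [0.515 0.164 0.18 ]
```

Request:
{"fn": "arm_command", "kwargs": {"motion": [[[0,0,-0.05],[0,0,0]],[[0,0,-0.12],[0,0,0]],[[0,0,-0.19],[0,0,0]],[[-0.01,-0.02,-0.25],[0,0,-0.02]],[[-0.03,-0.06,-0.285],[0,0,-0.06]],[[-0.06,-0.11,-0.286],[0,0,-0.1]],[[-0.09,-0.17,-0.286],[0,0,-0.16]],[[-0.12,-0.23,-0.286],[0,0,-0.21]],[[-0.15,-0.29,-0.286],[0,0,-0.26]],[[-0.18,-0.35,-0.286],[0,0,-0.31]],[[-0.21,-0.41,-0.286],[0,0,-0.37]],[[-0.25,-0.47,-0.286],[0,0,-0.43]],[[-0.28,-0.53,-0.286],[0,0,-0.48]],[[-0.31,-0.58,-0.286],[0,0,-0.53]],[[-0.33,-0.62,-0.286],[0.003,0,-0.57]],[[-0.34,-0.643,-0.286],[0.003,0,-0.582]],[[-0.34,-0.643,-0.286],[0.003,0,-0.582]],[[-0.34,-0.643,-0.286],[0.003,0,-0.582]],[[-0.34,-0.643,-0.286],[0.003,0,-0.582]],[[-0.34,-0.643,-0.286],[0.003,0,-0.582]]]}}

```text
time: 15.43
ee_pos: [0.5153, 0.1622, 0.1794]
orientation: [3.141, 0.0, 0.092]
force: [0.0, 0.8, -2.0]
opening: 0.0421
gripper_force: 25.0
```

```bash
python3 - <<'E'
from h import *
s=st()
c=go([.515,.164,.09],5.4,0,off=0)
c=go([.515,.164,.048],5.4,0,off=0)
p,d=arm.read_camera('scene'); cv2.imwrite('pics/g.png',cv2.resize(p[140:290,270:420],(600,600),interpolation=cv2.INTER_CUBIC)[...,::-1])
E
```

```text
t 15.43 p [0.5153 0.1622 0.1794] rpy [3.141 0.    0.092] F [ 0.   0.8 -2. ] op 0.0421 g 25.0
shift [-0.0003 -0.0039  0.1789] turn [ 0.0011  0.     -0.0025] tcp [0.515 0.164 0.09 ]
shift [-0.0003 -0.004   0.2629] turn [ 0.0011  0.     -0.0025] tcp [0.515 0.164 0.048]
```

View pics/g.png

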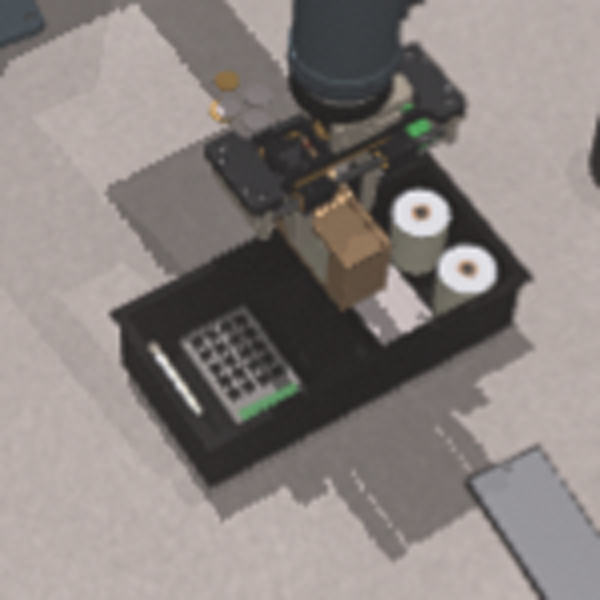

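The carton is held above the middle compartment at about (350,260), aligned with the tray. I'll lower it in stages while watching the force.

Request:
{"fn": "arm_command", "kwargs": {"motion": [[[0,-0.001,0.03],[0,0,0]],[[0,-0.002,0.06],[0,0,0]],[[0,-0.002,0.09],[0,0,0]],[[0,-0.002,0.12],[0,0,0]],[[0,-0.002,0.15],[0,0,0]],[[0,-0.002,0.175],[0,0,0]],[[0,-0.002,0.195],[0,0,0]],[[0,-0.002,0.21],[0,0,0]],[[0,-0.002,0.21],[0,0,0]]]}}

```text
time: 16.23
ee_pos: [0.5141, 0.1637, 0.0731]
orientation: [3.141, 0.002, 0.093]
force: [-0.5, -0.5, -2.0]
opening: 0.0418
gripper_force: 25.0
```

Request:
{"fn": "arm_command", "kwargs": {"motion": [[[0,0,0.01],[0,0,0]],[[0,0,0.02],[0,0,0]],[[0,0,0.03],[0,0,0]],[[0,0,0.04],[0,0,0]],[[0,0,0.046],[0,0,0]],[[0,0,0.05],[0,0,0]],[[0,0,0.05],[0,0,0]],[[0,0,0.05],[0,0,0]]]}}

```text
time: 16.9
ee_pos: [0.5149, 0.1645, 0.0496]
orientation: [3.141, -0.0, 0.094]
force: [-0.3, -0.7, -1.9]
opening: 0.042
gripper_force: 25.0
```

```bash
python3 -c "
from h import *
st()"
```

```text
t 16.9 p [0.5149 0.1645 0.0496] rpy [ 3.141 -0.     0.094] F [-0.3 -0.7 -1.9] op 0.042 g 25.0
```

Request:
{"fn": "arm_command", "kwargs": {"motion": [[[0,0,0.002],[0,0,0]],[[0,0,0.004],[0,0,0]],[[0,0,0.004],[0,0,0]]]}}

```text
time: 17.15
ee_pos: [0.5151, 0.1645, 0.0477]
orientation: [3.141, -0.001, 0.094]
force: [0.1, -0.8, -2.2]
opening: 0.0417
gripper_force: 25.0
```

Request:
{"fn": "arm_command", "kwargs": {"motion": [[[0,0,0],[0,0,0]],[[0,0,0],[0,0,0]],[[0,0,0],[0,0,0]],[[0,0,0],[0,0,0]],[[0,0,0],[0,0,0]],[[0,0,0],[0,0,0]],[[0,0,-0.02],[0,0,0]],[[0,0,-0.06],[0,0,0]],[[0,0,-0.12],[0,0,0]],[[0,0,-0.18],[0,0,0]],[[0,0,-0.24],[0,0,0]],[[0,0,-0.24],[0,0,0]]], "gripper": 0.65}}

```text
time: 18.15
ee_pos: [0.5186, 0.165, 0.1747]
orientation: [3.141, -0.012, 0.094]
force: [-0.6, 0.5, 0.1]
opening: 0.0604
gripper_force: 0.0
```

```bash
python3 - <<'E'
from h import *
s=st()
# tray frame check, targets: left rim touch
c0=np.array([.515,.163]); ty=np.array([-np.sin(np.radians(5.4)),np.cos(np.radians(5.4))])
for n in('scene','top'):
    p,d=arm.read_camera(n); q=allpts(n,d).reshape(-1,3); e=q[:,:2]-c0; b=e@ty; a=e@[ty[1],-ty[0]]
    m=(abs(a)<.062)&(abs(b)<.035)&(q[:,2]>.06)&(q[:,2]<.085)
    if m.sum()>20: print(n,m.sum(),cv2.minAreaRect(np.c_[a,b][m].astype(np.float32)*1000),np.median(q[m][:,2]))
    cv2.imwrite(f'pics/h_{n}.png',p[...,::-1])
P=np.r_[c0+.151*ty,.15]; print(P)
c=go(P,5.4,0,off=0)
c=go(np.r_[c0+.151*ty,.095],5.4,0,off=0)
E
```

```text
t 18.15 p [0.5186 0.165  0.1747] rpy [ 3.141 -0.012  0.094] F [-0.6  0.5  0.1] op 0.0604 g 0.0
scene 397 ((-1.0463447570800781, -2.4268798828125), (47.53316116333008, 119.60572814941406), 89.24714660644531) 0.06968252024394521
[0.50078964 0.31332986 0.15      ]
shift [-0.0023 -0.299   0.0394] turn [ 0.0003 -0.0056  0.    ] tcp [0.5008 0.3133 0.15  ]
shift [-0.0027 -0.299   0.1494] turn [ 0.0003 -0.0056  0.    ] tcp [0.5008 0.3133 0.095 ]
```

The carton is seated with its top at about 0.070 and its offset within 3 mm. I'll shut the fingers, move over the left rim and come down gently.

Request:
{"fn": "arm_command", "kwargs": {"motion": [[[0,-0.05,0.01],[0,0,0]],[[0,-0.11,0.02],[0,-0.003,0]],[[0,-0.17,0.03],[0,-0.006,0]],[[-0.002,-0.23,0.04],[0,-0.006,0]],[[-0.002,-0.28,0.04],[0,-0.006,0]],[[-0.002,-0.299,0.04],[0,-0.006,0]],[[-0.002,-0.299,0.06],[0,-0.006,0]],[[-0.002,-0.299,0.09],[0,-0.006,0]],[[-0.002,-0.299,0.12],[0,-0.006,0]],[[-0.002,-0.299,0.14],[0,-0.006,0]],[[-0.002,-0.299,0.15],[0,-0.006,0]],[[-0.002,-0.299,0.15],[0,-0.006,0]],[[-0.002,-0.299,0.15],[0,-0.006,0]]], "gripper": 0, "squeeze": 5}}

```text
time: 19.33
ee_pos: [0.5001, 0.3125, 0.0924]
orientation: [3.141, 0.005, 0.093]
force: [0.3, 0.1, -0.4]
opening: 0.0001
gripper_force: 0.0
```

Request:
{"fn": "arm_command", "kwargs": {"motion": [[[0,0,0.006],[0,0,0]],[[0,0,0.012],[0,0,0]],[[0,0,0.018],[0,0,0]],[[0,0,0.022],[0,0,0]],[[0,0,0.026],[0,0,0]],[[0,0,0.026],[0,0,0]]]}}

```text
time: 19.83
ee_pos: [0.4998, 0.3132, 0.0803]
orientation: [3.141, 0.004, 0.094]
force: [-2.3, -0.4, 5.7]
opening: 0.0007
gripper_force: 2.7
```

```bash
python3 -c "
from h import *
st()"
```

```text
t 19.83 p [0.4998 0.3132 0.0803] rpy [3.141 0.004 0.094] F [-2.3 -0.4  5.7] op 0.0007 g 2.74
```

Contact at the left rim reads 5.7 N. I'll rise 9 mm and sweep to the right end.

Request:
{"fn": "arm_command", "kwargs": {"motion": [[[0,0,-0.01],[0,0,0]],[[0,0,-0.018],[0,0,0]],[[0,0,-0.018],[0,0,0]],[[0,0.02,-0.018],[0,0,0]],[[0,0.06,-0.018],[0,0,0]],[[0,0.1,-0.018],[0,0,0]],[[0,0.14,-0.018],[0,0,0]],[[0,0.18,-0.018],[0,0,0]],[[0,0.22,-0.018],[0,0,0]],[[0,0.26,-0.018],[0,0,0]],[[0,0.3,-0.018],[0,0,0]],[[0,0.34,-0.018],[0,0,0]],[[0,0.38,-0.018],[0,0,0]],[[0,0.42,-0.018],[0,0,0]],[[0,0.46,-0.018],[0,0,0]],[[0,0.5,-0.018],[0,0,0]],[[0,0.54,-0.018],[0,0,0]],[[0,0.58,-0.018],[0,0,0]],[[0,0.604,-0.018],[0,0,0]],[[0,0.604,-0.018],[0,0,0]]]}}

```text
time: 21.5
ee_pos: [0.5284, 0.01, 0.0886]
orientation: [3.141, 0.004, 0.091]
force: [1.1, -0.8, 0.1]
opening: 0.0006
gripper_force: 0.0
```

Request:
{"fn": "arm_command", "kwargs": {"motion": [[[0,0,0.003],[0,0,0]],[[0,0,0.007],[0,0,0]],[[0,0,0.011],[0,0,0]],[[0,0,0.015],[0,0,0]],[[0,0,0.018],[0,0,0]],[[0,0,0.018],[0,0,0]],[[0,0,0.018],[0,0,0]]]}}

```text
time: 22.08
ee_pos: [0.5279, 0.0135, 0.0803]
orientation: [-3.142, 0.005, 0.095]
force: [-2.9, 0.8, 7.1]
opening: 0.0005
gripper_force: 3.6
```

```bash
python3 - <<'E'
from h import *
s=st(); e=s['ee_pos'][:2]-np.array([.515,.163]); a=np.radians(5.4); print('tray xy',e@[np.cos(a),np.sin(a)],e@[-np.sin(a),np.cos(a)])
E
```

```text
t 22.08 p [0.5279 0.0135 0.0803] rpy [-3.142  0.005  0.095] F [-2.9  0.8  7.1] op 0.0005 g 3.6
tray xy -0.0011954080881721827 -0.1500670885491296
```

The right rim was touched at 7 N. I'll rise clear and check.

Request:
{"fn": "arm_command", "kwargs": {"motion": [[[0,0,-0.03],[0,0,0]],[[0,0,-0.09],[0,0,0]],[[0,0.05,-0.16],[0,0,0]],[[0,0.12,-0.22],[0,0,0]],[[0,0.19,-0.25],[0,0,0]],[[0,0.26,-0.25],[0,0,0]],[[0,0.33,-0.25],[0,0,0]],[[0,0.4,-0.25],[0,0,0]],[[0,0.4,-0.25],[0,0,0]],[[0,0.4,-0.25],[0,0,0]],[[0,0.4,-0.25],[0,0,0]]]}}

```text
time: 23.0
ee_pos: [0.5473, -0.1857, 0.2042]
orientation: [-3.141, 0.005, 0.094]
force: [0.1, 1.0, -1.5]
opening: 0.0005
gripper_force: 0.0
```

```bash
python3 - <<'E'
from h import *
s=st()
p,d=arm.read_camera('top'); q=allpts('top',d).reshape(-1,3); a=np.radians(5.4); e=q[:,:2]-[.515,.163]
u=e@[np.cos(a),np.sin(a)]; v=e@[-np.sin(a),np.cos(a)]; m=(abs(u)<.062)&(abs(v)<.035)&(q[:,2]>.06)&(q[:,2]<.085)
print(m.sum(),cv2.minAreaRect(np.c_[u,v][m].astype(np.float32)*1000),np.median(q[m][:,2]))
m=(abs(u)<.06)&(abs(v)<.14); print('max z',np.sort(q[m][:,2])[-5:])
cv2.imwrite('pics/z.png',cv2.resize(p[100:360,100:500],(800,520))[...,::-1])
E
```

```text
t 23.0 p [ 0.5473 -0.1857  0.2042] rpy [-3.141  0.005  0.094] F [ 0.1  1.  -1.5] op 0.0005 g 0.0
784 ((-0.8632164001464844, 1.9315834045410156), (42.7606315612793, 111.27320861816406), 89.98516082763672) 0.07265122923325322
max z [0.07760667 0.07784825 0.07804969 0.07831164 0.07923745]
```

View pics/z.png

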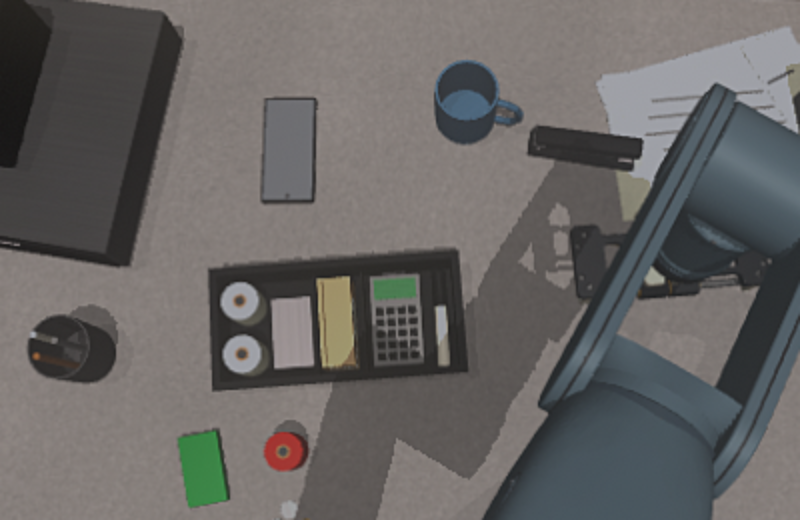

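The carton sits in the middle compartment at (337,322), its top at 0.073 and below the rim. All the other items are where they were and the gripper is clear.

```bash
python3 -c "
from station import arm
print(arm.sign_off())"
```

```text
the job is handed in; nothing more can be done
None
```

The carton is packed on its narrow side in the middle compartment, its top about 7 mm below the rim; both end rims were touched (5.7 N left, 7.1 N right), the sweep met nothing, and I handed the job in at about 23 s, though the sign-off gave no verdict.

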